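# Pack a brake lining set: heavy pads below, light block on top, lid shut

## Task

Pack the brake set for dispatch in the green metal kit box, heavy parts lowest: lay the steel-backed pad from the bench flat on the box's floor beside the pad that is already in it, then take the light brown lining block off the sloped tray and lay it on its broad face on top, resting on both pads. Lower the parts in rather than dropping them, then close the lid fully. Leave everything else on the bench and the tray where it is.

Things in the scene. Friction and masses are not known exactly. Their poses are not given: they have to be found in the camera images.
- box_floor (a point): Open green sheet-metal kit box that stays put on the bench. This point is the centre of its inner floor (brown card liner), 5 mm above the bench. Inside it is 124 mm along x, 200 mm along y and 56 mm deep; walls 3 mm thick, their tops 56 mm above this point. x points to the hinged (far) long wall, y along the length, z up.
- box_lid (a joint): The box's lid, a flat green sheet 134 mm from hinge to free edge and 212 mm wide, 2 mm thick with a 9 mm skirt, 120 g. Its hinge runs along y of box_floor, 68 mm towards +x of that point and 56 mm above it. 0 = shut flat on the walls (its top then 58 mm above box_floor), 1.57 = upright, 1.92 rad = its stop, leaning back to +x. The hinge is stiff: the lid stays at whatever angle it is left and takes about 1 to 2 N at its edge to move.
- lid_edge (a point): Middle of the lid's free edge, 134 mm from the hinge.
- kit_box: The green box itself (see box_floor); origin on the bench 5 mm below box_floor, same axes.
- packed_pad_centre (a point): Steel-backed brake pad already lying flat in the box, left loose, near the -y half: 40 mm along its x, 61 mm along its y, 13 mm thick along z (lower 5 mm full size, above that 34 by 56 mm), 0.28 kg. The point is its centre, 7 mm above its underside. Its long side y lies roughly along the box's x.
- pad_packed: The pad already in the box; origin at the centre of its underside.
- loose_pad_centre (a point): The same kind of pad (40 x 61 x 13 mm, 0.28 kg, dark friction face up), lying flat on the bench in front of the sloped tray. The point is its centre, 7 mm above its underside; x across its 40 mm width (grasp along x), y along its 61 mm length, z up.
- pad_loose: The pad on the bench; origin at the centre of its underside.
- block_centre (a point): Reddish brown lining block, a plain box of 90 g: 100 mm along its x, 25 mm along its y (thickness), 54 mm along its z. It lies on a broad face on the sloped tray, its lower end against the lip: x points up the slope, y square out of the tray's sheet (30 degrees from vertical, leaning to the robot), z level across the tray to its right. The point is its centre, 12.5 mm from the sheet.
- lining_block: The brown lining block; origin at the centre of one of its 100 x 25 mm sides, same axes as block_centre.
- tray_lip (a point): Grey sheet-metal pick tray that stays put; the point is the middle of the sheet's low front edge, 16 mm above the bench. The sheet is 260 mm wide along y and rises 135 mm at 30 degrees towards +x; a lip 11 mm high stands along the low edge and 10 mm cheeks along the sides.
- coil_spring: Bystander: grey coil spring 58 mm long, 30 mm diameter, lying across the +y end of the tray against the lip.
- grease_tin: Bystander: blue grease tin, 53 mm diameter, 38 mm tall, on the bench.
- bearing: Bystander: release bearing, 42 mm diameter, 20 mm tall, on the bench.
- bolt: Bystander: hex bolt 54 mm long, lying on the bench.
- caliper: Bystander: vernier caliper 168 mm long, lying on the bench.
- marker: Bystander: paint marker 121 mm long, lying on the bench.
There are look-alikes about, which are no part of the job. Leave any yellow look-alike of the pad_loose alone.

How it is judged:
On the way, in this order (a step that is already met when the one before it is completed fails the run):
1. the loose pad lies flat on the box's floor and is let go (x of loose_pad_centre in the frame of box_floor between -0.06 and 0.06 m and y of loose_pad_centre in the frame of box_floor between -0.1 and 0.1 m and z of loose_pad_centre in the frame of box_floor below 0.015 m and angle between loose_pad_centre's own z axis and vertical below 0.12 rad and contact force between pad_loose and the fingers below 0.05 N), for 0.2 s.
2. the block lies flat on both pads and is let go, the lid still open (x of loose_pad_centre in the frame of box_floor between -0.06 and 0.06 m and y of loose_pad_centre in the frame of box_floor between -0.1 and 0.1 m and z of each of loose_pad_centre, packed_pad_centre in the frame of box_floor below 0.015 m and angle between each of loose_pad_centre, packed_pad_centre's own z axis and vertical below 0.12 rad and x of packed_pad_centre in the frame of box_floor between -0.06 and 0.06 m and y of packed_pad_centre in the frame of box_floor between -0.1 and 0.1 m and x of block_centre in the frame of box_floor between -0.06 and 0.06 m and y of block_centre in the frame of box_floor between -0.1 and 0.1 m and z of block_centre in the frame of box_floor between 0.02 and 0.036 m and (angle between block_centre's own y axis and vertical below 0.14 rad or angle between block_centre's own y axis and vertical above 3 rad) and contact force between lining_block and pad_packed above 0.03 N and contact force between lining_block and pad_loose above 0.03 N and contact force between lining_block and the fingers below 0.05 N and value of joint box_lid above 0.5 rad), for 0.2 s.
At the end, for the whole second after the job is handed in: Both pads lie flat (within 7 degrees) on the box's floor, the lining block lies on its broad face (within 8 degrees) above them and touches both, the lid is shut to within 0.06 rad, and everything is at rest (x of loose_pad_centre in the frame of box_floor between -0.06 and 0.06 m and y of loose_pad_centre in the frame of box_floor between -0.1 and 0.1 m and z of each of loose_pad_centre, packed_pad_centre in the frame of box_floor below 0.015 m and angle between each of loose_pad_centre, packed_pad_centre's own z axis and vertical below 0.12 rad and x of packed_pad_centre in the frame of box_floor between -0.06 and 0.06 m and y of packed_pad_centre in the frame of box_floor between -0.1 and 0.1 m and x of block_centre in the frame of box_floor between -0.06 and 0.06 m and y of block_centre in the frame of box_floor between -0.1 and 0.1 m and z of block_centre in the frame of box_floor between 0.02 and 0.036 m and (angle between block_centre's own y axis and vertical below 0.14 rad or angle between block_centre's own y axis and vertical above 3 rad) and contact force between lining_block and pad_packed above 0.03 N and contact force between lining_block and pad_loose above 0.03 N and value of joint box_lid below 0.06 rad and linear speed of each of lining_block, pad_loose below 0.02 m/s).
It fails at once if the block or the pad is dropped: it moves faster than 0.7 m/s inside the box ((x of block_centre in the frame of box_floor between -0.06 and 0.06 m and y of block_centre in the frame of box_floor between -0.1 and 0.1 m and z of block_centre in the frame of box_floor below 0.06 m and linear speed of lining_block above 0.7 m/s) or (x of loose_pad_centre in the frame of box_floor between -0.06 and 0.06 m and y of loose_pad_centre in the frame of box_floor between -0.1 and 0.1 m and z of loose_pad_centre in the frame of box_floor below 0.06 m and linear speed of pad_loose above 0.7 m/s)).
It fails at once if a bystander is moved by more than 30 mm (distance of any of coil_spring, grease_tin, bearing, bolt, caliper, marker from where it was at the start of the episode above 0.03 m).
It also fails if it takes over 69 s, if anything falls off the work surface, if the arm or the gripper's body presses on something with over 40 N, if the wrist force passes 120 N, or if a joint passes its speed limit or range.

## Robot

A 6-joint arm with a two-finger parallel gripper is mounted at the origin on a cart in front of the work surface, level with it; the furniture and walls round the work are solid. World frame = base frame: x ahead of the robot, y to its left, z up, the work surface at z = 0. Lengths are in m, angles in rad, forces in N, time in s.
With the tool pointing down it reaches from about 0.35 to 0.775 m from the base axis. Payload 7.3 kg.
Tool frame: the origin (TCP) lies at the very end of the fingers, on their centre line; the grasp point (between the pads) lies 19 mm behind it; z points along the fingers, y is the direction in which the jaws open and shut (so a half turn about z gives the same grasp; the last joint's range is limited). The gripper opens to 92 mm and grips with 3 to 60 N. Pads are 19 mm wide; open, the fingers measure 130 mm over their backs; the gripper's body (75 mm by 190 mm) begins 47 mm behind the grasp point.
Start: joints at [-1.425, 0.342, 1.524, -0, 1.275, -0.146], TCP at [0.151, -0.503, 0.227] pointing down, gripper open.
Joint ranges: [-2.53, 2.53], [-0.77, 2.02], [0.04, 2.7], [-1, 4.14], [0.28, 2.66], [-3.11, 3.11]. Speed limits (rad/s): [2.57, 2.57, 3.14, 3.14, 3.14, 3.14].

## Interface

Orientations are given as [roll, pitch, yaw] about the fixed x, y, z axes, in that order (R = Rz(yaw) Ry(pitch) Rx(roll)).
In Python, from cell import robot gives the robot as it stands.
- The arm moves only by the shell command python3 -m pendant 'ROWS' [OPENING] [FORCE]. ROWS is JSON, a list of rows, each a list of 2 entries, a list of its own where there are three numbers: the shift along the tool's x, y, z in mm, then the turn about the tool's z in degrees. In form: [[[x, y, z], turn], ...]. A call has 1 to 10 rows; each row is the pose to reach, as a shift and turn from the pose measured when the call began, along the tool's axes at that moment; what a row does not reach only later rows make up. A row lasts 1/12 s, in which the tool goes at most 41.7 mm and 7.16 degrees, less where a joint would pass 70% of its speed; a pose out of reach is approached as far as the arm can. A call with a gripper value outside its range is refused whole. OPENING is the opening, from 0 (shut) to 1 (fully open), set as the call begins (- or left out, the last holds). The fingers move at their own pace and stop on an object; FORCE is the grip in N (left out, the last holds). Time passes only in rows, so rows that repeat a pose let the fingers close. It gives the time, the measured TCP pose, the force and the opening at its end, in the units of the state.
- robot.observe(): the state, without advancing time (a new reading comes with each control period).
- robot.read_camera(name): name is "scene" or "top" or "wrist"; returns the picture (480x640x3 uint8, red, green, blue); there is no depth.
- robot.calibration(name): a dict with "vfov" (degrees; the focal length in pixels is half the picture's height over the tangent of half this angle, whatever the lens; pixels are square), "cx", "cy" (the principal point, pixels), "rvec" (rotation vector, rad) and "tvec" (3), from world to camera coordinates, as OpenCV has them. Camera axes: x right, y down, z forward; pixel columns grow to the right and rows downward; lengths in m; the calibration is good to about 2 mm. The wrist camera is an equidistant fisheye: a pixel r from the principal point sees the ray r / f radians off the axis. A picture is of the moment at which its call begins: read the wrist's pose just before it. calibration takes no time and is no camera call; for the wrist camera it gives the pose at the moment of the call.
- robot.hand_in(): hands the job in, once; it reports no verdict.
Trained networks look in the newest picture that a camera, given by its name, has taken for a name from the list of things; names that differ only in an ending like _2 or _b are one class to them, and where a whole thing is asked for, a point or a joint stands for the part that bears it (a point fixed in the world has none). Each returns a list of dicts, best first, with "p" (0 to 1); they miss things now and then, are a little off and sometimes report something else, mostly with a low value. They report only what shows in the picture. A call takes as long as a camera call. They do not tell look-alikes from the thing itself.
- robot.find_in(camera, query): "xy" ([column, row] as shares, 0 to 1, of the picture: columns of its width, rows of its height, amid what is visible of it).
The state is a dict: "time": time; "qpos": joint angles; "qvel": joint speeds; "joint_efforts": joint torques, N m; "tool_pos": TCP position; "tool_rot": TCP orientation; "contact_force": force on the tool from outside, world axes, zero at the start; "torque": the same for the moment, N m; "opening": finger opening in m.
Only numpy, scipy, OpenCV 4.12 (cv2) and the standard library are available. Lean on these libraries where they do the work, as an engineer would, in place of code of your own. Each camera call takes 0.05 s, during which the arm holds its last target.

## Working session

There is one attempt and no reset: what is moved stays moved. The work goes in short steps, Python scripts to look and compute and a shell command to move; the robot and the scene stay as the last step left them, time stands still between calls to the robot, and variables do not carry over. Pictures are saved under pics/ and viewed, and the job is handed in when it is done.

```bash
mkdir -p pics; ls
python3 - <<'E'
from cell import robot
import cv2
s=robot.observe(); print({k:s[k] for k in ("time","tool_pos","tool_rot","opening","contact_force")})
for n in("scene","top","wrist"):
    im=robot.read_camera(n); cv2.imwrite(f"pics/{n}0.png",im[:,:,::-1]); print(n,robot.calibration(n))
E
```

```text
pics
{'time': 0.0, 'tool_pos': array([ 0.15100346, -0.50241509,  0.22603756]), 'tool_rot': array([-3.14008838e+00, -2.20108295e-04,  2.91868549e-01]), 'opening': 0.09199581591485771, 'contact_force': array([ 0.6895719 ,  0.13563667, -0.24949034])}
scene {'vfov': 50.29575634565843, 'cx': 322.6423970093033, 'cy': 232.99475982790034, 'rvec': array([ 1.14621971, -2.18874022,  1.08812905]), 'tvec': array([0.30766687, 0.26768051, 1.05991354])}
top {'vfov': 54.948610371428195, 'cx': 321.0492728797735, 'cy': 245.38086872360142, 'rvec': array([ 2.20828113, -2.1862141 ,  0.08589982]), 'tvec': array([0.02151158, 0.48821474, 1.14215066])}
wrist {'vfov': 65.70646984690485, 'cx': 315.63605161727196, 'cy': 237.96048778248897, 'rvec': array([-2.34008528,  1.74078304,  0.23604313]), 'tvec': array([-0.52469551, -0.03330069,  0.38977582])}
```

View pics/scene0.png

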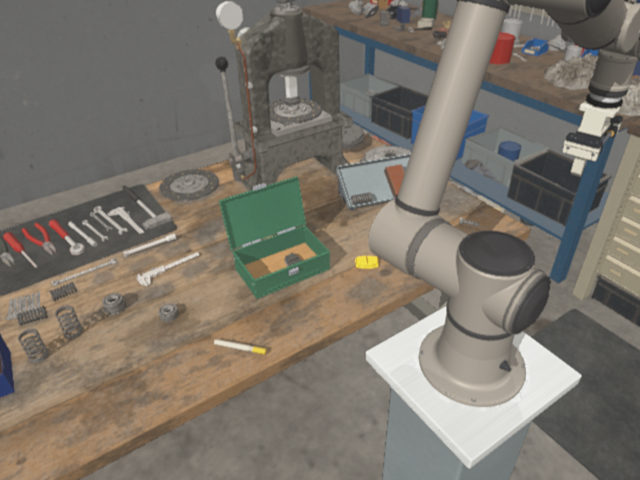

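View pics/top0.png

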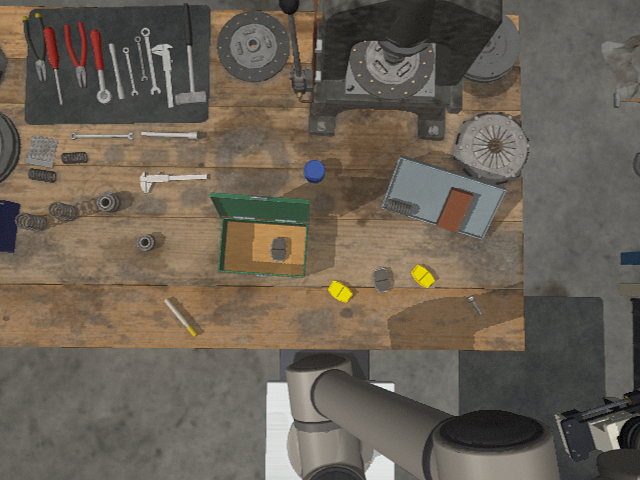

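```bash
cat > h.py <<'E'
from cell import robot
import numpy as np, cv2
from scipy.spatial.transform import Rotation as Ro
def cal(n):
    c=robot.calibration(n); f=240/np.tan(np.radians(c["vfov"])/2)
    return f,c["cx"],c["cy"],Ro.from_rotvec(c["rvec"]).as_matrix(),np.array(c["tvec"])
def ray(n,u,v,C=None):
    f,cx,cy,R,t=C or cal(n)
    d=np.array([u-cx,v-cy])/f
    if n=="wrist":
        r=np.linalg.norm(d); d3=np.array([*(d/max(r,1e-9)*np.sin(r)),np.cos(r)])
    else: d3=np.array([*d,1.])
    return -R.T@t, R.T@d3
def hit(n,u,v,z,C=None):
    o,d=ray(n,u,v,C); return o+d*(z-o[2])/d[2]
def proj(n,P,C=None):
    f,cx,cy,R,t=C or cal(n); p=R@np.asarray(P,float)+t
    if n=="wrist":
        r=np.hypot(p[0],p[1]); a=np.arctan2(r,p[2])*f/max(r,1e-9); return np.array([cx+p[0]*a,cy+p[1]*a])
    return np.array([cx+f*p[0]/p[2],cy+f*p[1]/p[2]])
def tri(obs):
    A=np.zeros((3,3));b=np.zeros(3)
    for n,u,v in obs:
        o,d=ray(n,u,v); d=d/np.linalg.norm(d); M=np.eye(3)-np.outer(d,d); A+=M;b+=M@o
    return np.linalg.solve(A,b)
E
python3 - <<'E'
from h import *
for n in("scene","top"):
    for q in("pad_loose","pad_packed","lining_block","kit_box","lid_edge","block_centre","loose_pad_centre","packed_pad_centre","box_floor","tray_lip"):
        r=robot.find_in(n,q); print(n,q,[(np.round(np.array(x["xy"])*[640,480]).tolist(),round(x["p"],2)) for x in r[:4]])
E
```

```text
scene pad_loose [([367.0, 258.0], 0.8)]
scene pad_packed [([292.0, 258.0], 0.67)]
scene lining_block [([394.0, 176.0], 0.74)]
scene kit_box [([271.0, 236.0], 0.95)]
scene lid_edge [([265.0, 212.0], 0.88)]
scene block_centre [([393.0, 174.0], 0.87), ([264.0, 207.0], 0.25)]
scene loose_pad_centre [([371.0, 260.0], 0.69)]
scene packed_pad_centre [([290.0, 259.0], 0.48), ([395.0, 176.0], 0.32)]
scene box_floor [([274.0, 237.0], 0.63), ([166.0, 314.0], 0.19)]
scene tray_lip [([368.0, 177.0], 0.57)]
top pad_loose [([340.0, 292.0], 0.74), ([424.0, 277.0], 0.71), ([382.0, 279.0], 0.53)]
top pad_packed [([278.0, 249.0], 0.61)]
top lining_block [([456.0, 208.0], 0.82)]
top kit_box [([256.0, 232.0], 0.83)]
top lid_edge [([260.0, 206.0], 0.86)]
top block_centre [([455.0, 210.0], 0.67)]
top loose_pad_centre [([424.0, 277.0], 0.87), ([381.0, 282.0], 0.79), ([344.0, 290.0], 0.61)]
top packed_pad_centre [([280.0, 248.0], 0.59)]
top box_floor [([262.0, 231.0], 0.63), ([263.0, 207.0], 0.58)]
top tray_lip [([434.0, 190.0], 0.8)]
```

The top view shows three pad-shaped things: yellow at (340,292), yellow at (424,277) and dark grey at (382,280). The dark one fits the description. The red-brown block on the tray is at (456,209). I'll check both in close crops.

Run:
```python
from h import *
im=cv2.imread("pics/top0.png")
a=cv2.resize(im[180:310,200:330],None,fx=4,fy=4,interpolation=cv2.INTER_CUBIC)[:520,:400]
a=cv2.resize(im[185:285,205:315],(440,400),interpolation=cv2.INTER_CUBIC)
b=cv2.resize(im[145:305,320:510],(475,400),interpolation=cv2.INTER_CUBIC)
cv2.imwrite("pics/crop0.png",np.hstack([a[:, :320],b]))
cv2.imwrite("pics/crop0b.png",a)
print("pad",hit("top",382,280,.013))
print("packed",hit("top",279,248,.018))
for n,uv in dict(fl=(219,273),fr=(306,277),br=(309,221),bl=(219,216)).items(): print(n,hit("top",*uv,.061))
print("lip",hit("top",434,225,.02))
f=cal("top");print("cam",-f[3].T@f[4])
```

```text
pad [ 0.40281679 -0.12715775  0.013     ]
packed [0.48013185 0.13137188 0.018     ]
fl [0.41638992 0.27041385 0.061     ]
fr [0.40881566 0.06245995 0.061     ]
br [0.54376953 0.05678092 0.061     ]
bl [0.55340452 0.27360256 0.061     ]
lip [ 0.54197883 -0.25692227  0.02      ]
cam [0.4157126  0.04426482 1.16984963]
```

View pics/crop0.png

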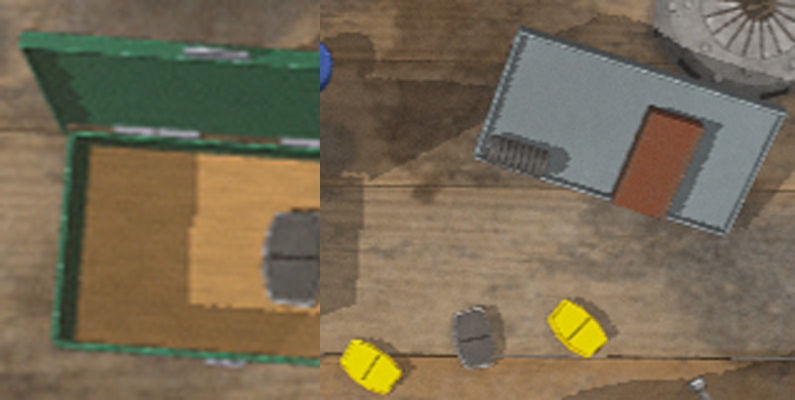

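View pics/wrist0.png

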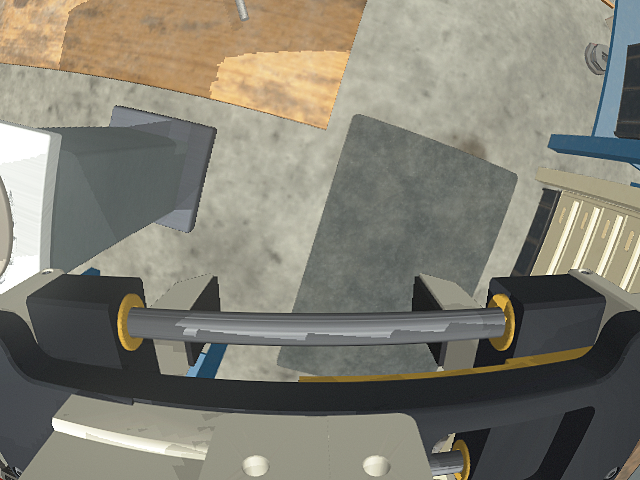

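View pics/crop0b.png

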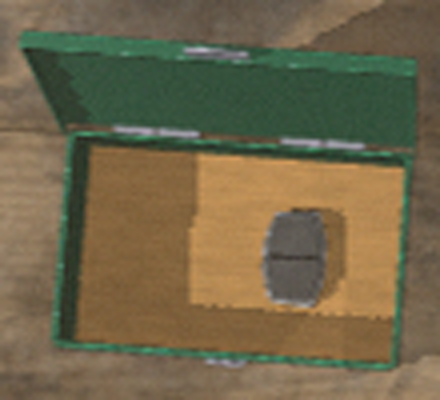

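The dark pad at (382,280) in the top view is the loose one. Its two neighbours are yellow look-alikes. The packed pad is at (279,248), and the brown block is at (456,209). I'll move above the loose pad for a closer look.

```bash
cat >> h.py <<'E'
def go(x,y,z,yaw=None):
    "print shift in tool axes (mm) and turn (deg) to reach world pose"
    s=robot.observe(); R=Ro.from_euler("xyz",s["tool_rot"]).as_matrix()
    d=R.T@(np.array([x,y,z])-s["tool_pos"])*1000
    t=0
    if yaw is not None: t=-np.degrees((yaw-s["tool_rot"][2]+np.pi/2)%np.pi-np.pi/2)
    print("t",round(s["time"],2),"shift",np.round(d,1),"turn",round(t,1),"q6",round(s["qpos"][5],2))
def pose():
    s=robot.observe();print(round(s["time"],2),np.round(s["tool_pos"],4),np.round(s["tool_rot"],3),"F",np.round(s["contact_force"],1),"op",round(s["opening"],4))
E
python3 - <<'E'
from h import *
go(.37,-.13,.23,0)
C=cal("wrist");print("cam",-C[3].T@C[4],C[3][2])
print("tin",hit("top",314,171,.038),"bearing",hit("top",146,242,.02),"bolt",hit("top",475,305,.01))
E
```

```text
t 1.15 shift [ 316.9 -294.    -3.3] turn 16.7 q6 -0.15
cam [ 0.21940018 -0.4822215   0.38494681] [-0.25456953 -0.07731148 -0.96395917]
tin [0.67130042 0.0460292  0.038     ] bearing [0.49149046 0.46115989 0.02      ] bolt [ 0.3423531  -0.36176188  0.01      ]
```

```bash
python3 -m pendant '[[[32,-29,0],5],[[64,-59,0],10],[[96,-89,0],16.7],[[127,-118,0],16.7],[[159,-147,0],16.7],[[190,-176,0],16.7],[[222,-205,0],16.7],[[254,-235,0],16.7],[[285,-264,0],16.7],[[317,-294,0],16.7]]' 1 10
python3 - <<'E'
from h import *
pose()
cv2.imwrite("pics/w1.png",robot.read_camera("wrist")[:,:,::-1]);pose()
r=robot.find_in("wrist","pad_loose");print([(np.round(np.array(x["xy"])*[640,480]).tolist(),round(x["p"],2),hit("wrist",*(np.array(x["xy"])*[640,480]),.013)) for x in r[:4]])
r=robot.find_in("wrist","lining_block");print([(np.round(np.array(x["xy"])*[640,480]).tolist(),round(x["p"],2)) for x in r[:4]])
E
```

```text
time: 1.98
tool_pos: [0.3627, -0.1419, 0.2271]
tool_rot: [3.141, -0.001, -0.0]
contact_force: [1.0, -0.5, -0.6]
opening: 0.0915
1.98 [ 0.3627 -0.1419  0.2271] [ 3.141e+00 -1.000e-03 -0.000e+00] F [ 1.  -0.5 -0.6] op 0.0915
2.03 [ 0.3655 -0.1354  0.2271] [-3.138e+00 -3.000e-03  6.000e-03] F [0.  3.8 0.1] op 0.092
[([203.0, 198.0], 0.92, array([ 0.37595237, -0.02132311,  0.013     ])), ([76.0, 114.0], 0.66, array([0.47818011, 0.13575604, 0.013     ])), ([302.0, 165.0], 0.56, array([ 0.40848535, -0.12447413,  0.013     ]))]
[([472.0, 23.0], 0.81)]
```

View pics/w1.png

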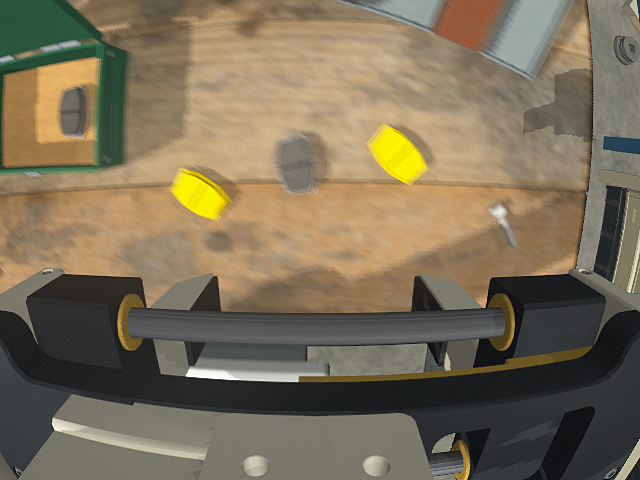

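The dark pad sits at about (297,163) between the two yellow ones, but the arm was still moving and the picture is blurred. I'll retake it, now at rest, and segment.

Run:
```python
from h import *
pose(); C=cal("wrist")
im=robot.read_camera("wrist")[:,:,::-1].copy();cv2.imwrite("pics/w2.png",im)
pose()
cv2.imwrite("pics/w2c.png",cv2.resize(im[110:220,240:360],None,fx=5,fy=5,interpolation=cv2.INTER_CUBIC))
```

```text
2.13 [ 0.3632 -0.1411  0.2269] [ 3.141 -0.     0.007] F [-0.8 -1.1 -0.7] op 0.0917
2.18 [ 0.3625 -0.1427  0.2268] [ 3.141 -0.     0.004] F [-0.5 -0.3 -0.3] op 0.0919
```

View pics/w2c.png

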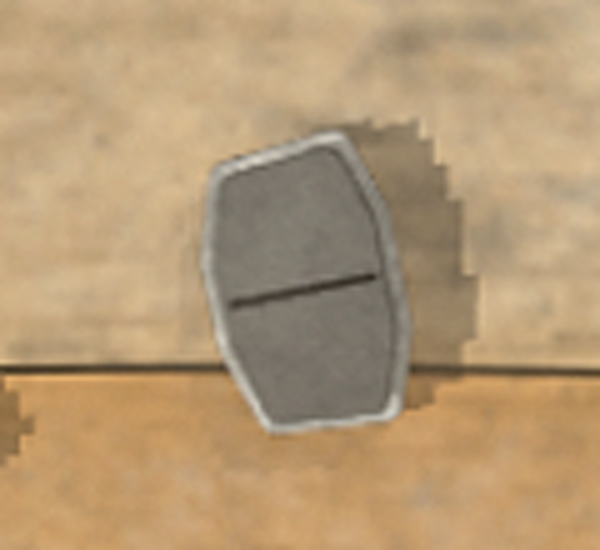

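The crop shows a grey pad with a steel rim and a groove from about (232,303) to (377,276) in crop pixels. This is the loose pad and it isn't yellow.

Run:
```python
from h import *
C=cal("wrist")
h=lambda x,y,z:hit("wrist",240+x/5,110+y/5,z,C)
a,b=h(232,303,.013),h(377,276,.013);print("groove",a,b,np.linalg.norm(a-b),(a+b)/2, "ang",np.degrees(np.arctan2(*(a-b)[:2])))
P=[h(x,y,.005) for x,y in((217,168),(341,133),(398,412),(270,430))]
print("corners",np.round(P,4),np.mean(P,0)); T=(P[0]+P[1])/2-(P[2]+P[3])/2;print("len",np.linalg.norm(T),"ang",np.degrees(np.arctan2(T[1],T[0])))
```

```text
groove [ 0.40121849 -0.11373917  0.013     ] [ 0.40663721 -0.14275507  0.013     ] 0.02951753798101779 [ 0.40392785 -0.12824712  0.013     ] ang -10.578139042647676
corners [[ 0.4283 -0.1102  0.005 ]
 [ 0.4353 -0.1354  0.005 ]
 [ 0.3779 -0.1472  0.005 ]
 [ 0.3741 -0.1208  0.005 ]] [ 0.40390251 -0.12839422  0.005     ]
len 0.056927938495058825 ang 11.337968033303646
```

Run:
```python
from h import *
pose();go(.404,-.128,.06,.193);print(hit("wrist",398,154,.013))
```

```text
2.18 [ 0.3625 -0.1427  0.2268] [ 3.141 -0.     0.004] F [-0.5 -0.3 -0.3] op 0.0919
t 2.18 shift [ 41.5 -14.7 166.8] turn -10.8 q6 0.99
[ 0.41962289 -0.22611092  0.013     ]
```

```bash
python3 -m pendant '[[[10,-4,40],-5],[[21,-7,80],-10.8],[[31,-11,120],-10.8],[[41.5,-14.7,150],-10.8],[[41.5,-14.7,167],-10.8],[[41.5,-14.7,167],-10.8],[[41.5,-14.7,167],-10.8]]' 0.65 25
python3 - <<'E'
from h import *
cv2.imwrite("pics/w3.png",robot.read_camera("wrist")[:,:,::-1]);pose();go(.404,-.128,.004,.193)
E
```

```text
time: 2.77
tool_pos: [0.4031, -0.1292, 0.0595]
tool_rot: [-3.141, 0.002, 0.19]
contact_force: [0.4, -0.4, 0.0]
opening: 0.06
2.82 [ 0.4039 -0.1294  0.0604] [ 3.141 -0.     0.191] F [-0.2 -0.6  0. ] op 0.0597
t 2.82 shift [ 0.3 -1.4 56.4] turn -0.1 q6 0.89
```

View pics/w3.png

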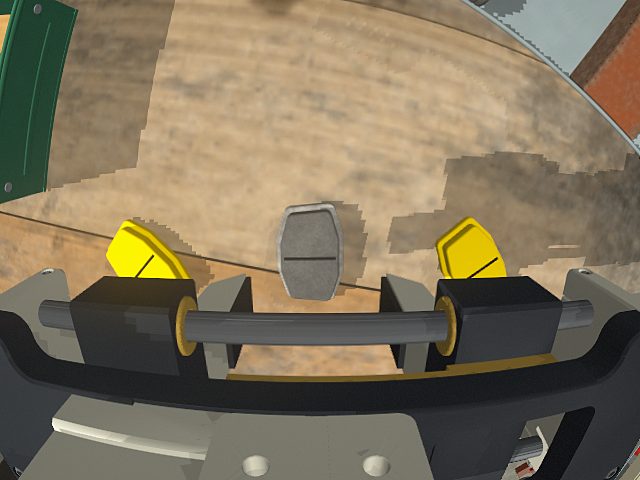

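The loose pad is centred and square between the fingers at (311,250), and the yellow pads are outside them. I'll go down and grip.

```bash
python3 -m pendant '[[[0.3,-1.4,25],0],[[0.3,-1.4,45],0],[[0.3,-1.4,56.5],0],[[0.3,-1.4,56.5],0],[[0.3,-1.4,56.5],0]]' 0.65 25
python3 -m pendant '[[[0,0,0],0],[[0,0,0],0],[[0,0,0],0],[[0,0,0],0],[[0,0,0],0],[[0,0,0],0]]' 0.2 25
```

```text
time: 3.23
tool_pos: [0.4044, -0.1289, 0.0051]
tool_rot: [3.14, -0.001, 0.19]
contact_force: [0.4, 0.0, 0.7]
opening: 0.0597
time: 3.73
tool_pos: [0.4046, -0.1289, 0.0056]
tool_rot: [3.139, -0.002, 0.19]
contact_force: [-1.8, 1.7, 7.1]
opening: 0.0328
```

```bash
python3 -m pendant '[[[0,0,-5],0],[[0,0,-20],0],[[0,0,-50],0],[[0,0,-90],0],[[0,0,-130],0],[[0,0,-155],0],[[0,0,-155],0],[[0,0,-155],0]]'
python3 - <<'E'
from h import *
cv2.imwrite("pics/w4.png",robot.read_camera("wrist")[:,:,::-1]);pose()
E
```

```text
time: 4.4
tool_pos: [0.4046, -0.1288, 0.1615]
tool_rot: [3.137, -0.004, 0.19]
contact_force: [-0.4, 0.7, -3.7]
opening: 0.0329
4.45 [ 0.4036 -0.1283  0.1601] [ 3.14e+00 -1.00e-03  1.90e-01] F [-0.1 -0.2 -3.3] op 0.0331
```

View pics/w4.png

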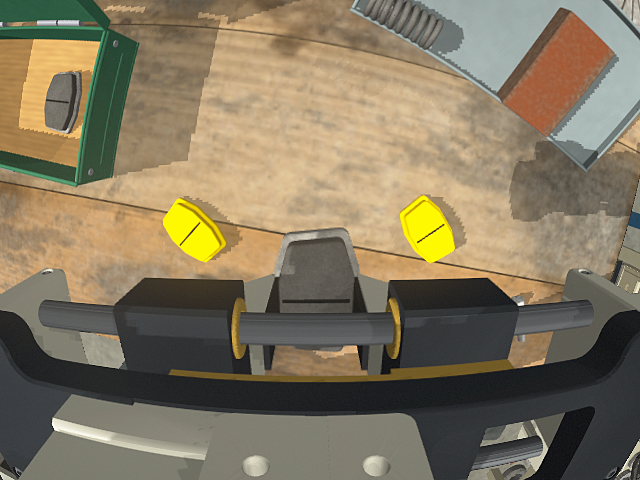

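The pad is held level at (315,270), and the measured weight of about 3 N is right. Next I'll go over the box to measure it.

Run:
```python
from h import *
go(.40,.15,.23,0.0)
```

```text
t 4.45 shift [  49.1 -273.8  -70.4] turn 10.9 q6 0.89
```

```bash
python3 -m pendant '[[[4,-20,-30],2],[[9,-60,-60],6],[[16,-95,-70],10.9],[[23,-130,-70],10.9],[[30,-165,-70],10.9],[[37,-205,-70],10.9],[[44,-245,-70],10.9],[[49,-274,-70],10.9],[[49,-274,-70],10.9],[[49,-274,-70],10.9]]' 
python3 -m pendant '[[[0,0,0],0],[[0,0,0],0]]'
python3 - <<'E'
from h import *
pose();C=cal("wrist")
im=robot.read_camera("wrist")[:,:,::-1];cv2.imwrite("pics/w5.png",im);pose()
np.save("C5.npy",np.array([C[0],C[1],C[2],*C[3].ravel(),*C[4]]))
cv2.imwrite("pics/w5c.png",cv2.resize(im[60:280,160:480],(800,550),interpolation=cv2.INTER_CUBIC))
E
```

```text
time: 5.28
tool_pos: [0.3985, 0.1512, 0.2274]
tool_rot: [3.139, 0.003, 0.003]
contact_force: [0.5, -1.4, -2.4]
opening: 0.0327
time: 5.45
tool_pos: [0.3979, 0.1503, 0.226]
tool_rot: [3.138, 0.007, 0.003]
contact_force: [-0.2, -1.3, -1.7]
opening: 0.033
5.45 [0.3979 0.1503 0.226 ] [3.138e+00 7.000e-03 3.000e-03] F [-0.2 -1.3 -1.7] op 0.033
5.5 [0.3982 0.1501 0.2264] [3.138e+00 6.000e-03 2.000e-03] F [ 1.1 -0.5 -2.2] op 0.0331
```

View pics/w5.png

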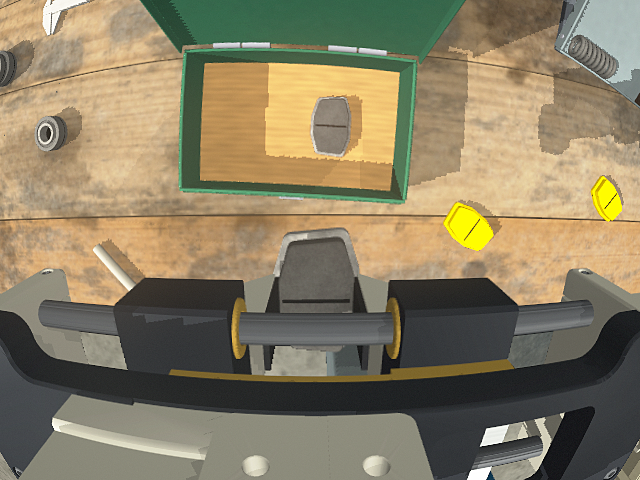

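View pics/w5c.png

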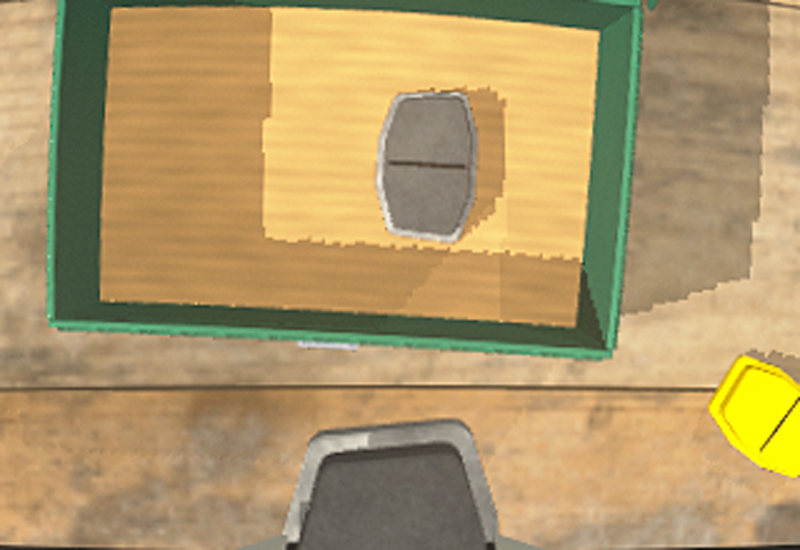

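The view shows the box with its floor corners (crop px, ×2.5) at (98,302), (577,328), (600,30) and (112,8). The packed pad is centred near crop (428,165), and our pad is held below it.

Run:
```python
from h import *
C=cal("wrist")
h=lambda x,y,z:hit("wrist",160+x/2.5,60+y/2.5,z,C)
P=np.array([h(*p,.005) for p in((98,302),(577,328),(600,30),(112,8))]);print(np.round(P,4));c=P.mean(0)
xa=(P[2]+P[3]-P[0]-P[1])/2; ya=(P[0]+P[3]-P[1]-P[2])/2
print("floor centre",c,"W",np.linalg.norm(xa),"L",np.linalg.norm(ya),"yaw x",np.degrees(np.arctan2(xa[1],xa[0])),"yaw y",np.degrees(np.arctan2(-ya[0],ya[1])))
Q=np.array([h(*p,.061) for p in((50,324),(610,354))]);d=Q[0]-Q[1];print("front rim",Q,np.linalg.norm(d),np.degrees(np.arctan2(-d[0],d[1])), Q.mean(0))
a,b=h(388,162,.018),h(467,165,.018);print("packed groove mid",(a+b)/2,np.linalg.norm(a-b),np.degrees(np.arctan2(*(a-b)[:2])))
K=np.array([h(*p,.010) for p in((398,95),(465,95),(455,241),(395,236))]);print("packed corners",K.mean(0)); 
t=(K[0]+K[1]-K[2]-K[3])/2;print(np.linalg.norm(t),np.degrees(np.arctan2(t[1],t[0])))
y=np.radians(np.degrees(np.arctan2(-ya[0],ya[1])));R=np.array([[np.cos(y),np.sin(y)],[-np.sin(y),np.cos(y)]])
print("packed in box",R@((K.mean(0))-c)[:2])
```

```text
[[0.4262 0.2721 0.005 ]
 [0.4143 0.0707 0.005 ]
 [0.5394 0.0633 0.005 ]
 [0.5507 0.2636 0.005 ]]
floor centre [0.48268346 0.16742086 0.005     ] W 0.1250305264293053 L 0.20120453722449053 yaw x -3.6297019438929086 yaw y -3.3033309447556714
front rim [[0.42527238 0.27345878 0.061     ]
 [0.41338794 0.06987766 0.061     ]] 0.20392771118786815 -3.3409587701232524 [0.41933016 0.17166822 0.061     ]
packed groove mid [0.48093302 0.13433862 0.018     ] 0.030773855330108815 1.6244387636818607
packed corners [0.47989124 0.13365729 0.01      ]
0.058096255759168956 -2.280950232958322
packed in box [-0.00084205 -0.03386836]
```

Floor 125 × 201 mm against 124 × 200 nominal, yaw −3.4°; the packed pad is at box (−1, −34) mm. I'll aim the loose pad at box (0, +28) mm, leaving room for the inner finger.

Run:
```python
from h import *
go(.4844,.1955,.08,-.059)
```

```text
t 5.5 shift [ 87.1 -45.7 145.7] turn 3.5 q6 1.75
```

```bash
python3 -m pendant '[[[30,-16,0],1],[[60,-32,10],3.5],[[87,-45.7,30],3.5],[[87,-45.7,60],3.5],[[87,-45.7,95],3.5],[[87,-45.7,125],3.5],[[87,-45.7,145.7],3.5],[[87,-45.7,145.7],3.5],[[87,-45.7,145.7],3.5]]'
python3 - <<'E'
from h import *
cv2.imwrite("pics/w6.png",robot.read_camera("wrist")[:,:,::-1]);pose();go(.4844,.1955,.013,-.059)
E
```

```text
time: 6.25
tool_pos: [0.4841, 0.1944, 0.0795]
tool_rot: [3.137, 0.008, -0.061]
contact_force: [-0.3, -0.0, -1.9]
opening: 0.0331
6.3 [0.4851 0.1949 0.0808] [ 3.138  0.005 -0.061] F [-0.2 -0.1 -2.3] op 0.033
t 6.3 shift [-0.5 -0.8 67.8] turn -0.1 q6 1.87
```

View pics/w6.png

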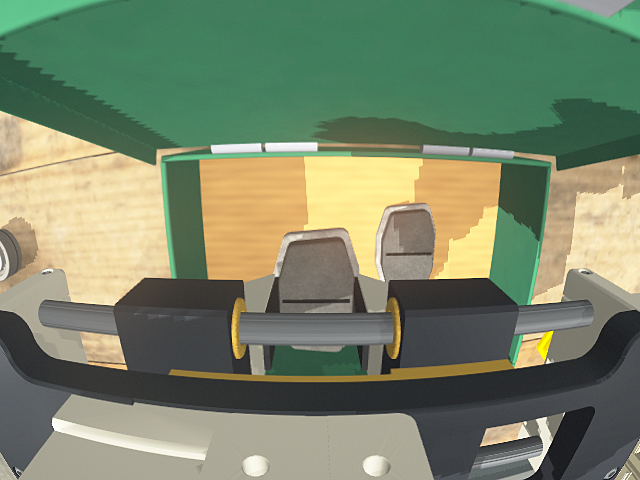

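Our pad hangs inside the walls at (317,270), square with the packed pad at (405,243). I'll lower it gently until it touches.

```bash
python3 -m pendant '[[[-0.5,-1,20],0],[[-0.5,-1,36],0],[[-0.5,-1,50],0],[[-0.5,-1,60],0],[[-0.5,-1,65],0],[[-0.5,-1,67],0],[[-0.5,-1,68],0],[[-0.5,-1,68],0]]'
python3 -m pendant '[[[0,0,1],0],[[0,0,1],0],[[0,0,2],0],[[0,0,2],0]]'
```

```text
time: 6.97
tool_pos: [0.485, 0.1958, 0.0136]
tool_rot: [3.138, 0.003, -0.061]
contact_force: [0.2, -0.7, -2.0]
opening: 0.0331
time: 7.3
tool_pos: [0.4851, 0.1958, 0.0117]
tool_rot: [3.138, 0.003, -0.061]
contact_force: [-0.5, -0.1, -1.6]
opening: 0.033
```

```bash
python3 -m pendant '[[[0,0,1],0],[[0,0,1],0],[[0,0,1.5],0],[[0,0,1.5],0]]'
```

```text
time: 7.63
tool_pos: [0.4852, 0.1958, 0.0107]
tool_rot: [3.139, 0.003, -0.061]
contact_force: [-1.0, -0.4, 3.6]
opening: 0.033
```

It has touched down: force went from −2 to +3.6 N. I'll open just enough to release, then lift.

```bash
python3 -m pendant '[[[0,0,0],0],[[0,0,0],0],[[0,0,0],0],[[0,0,0],0]]' 0.46
python3 -m pendant '[[[0,0,-3],0],[[0,0,-10],0],[[0,0,-30],0],[[0,0,-65],0],[[0,0,-105],0],[[0,0,-145],0],[[0,0,-180],0],[[-30,10,-190],0],[[-60,20,-190],0],[[-60,20,-190],0]]' 0.46
python3 -m pendant '[[[0,0,0],0],[[0,0,0],0]]'
python3 - <<'E'
from h import *
pose();C=cal("wrist")
im=robot.read_camera("wrist")[:,:,::-1];cv2.imwrite("pics/w7.png",im);pose()
E
```

```text
time: 7.97
tool_pos: [0.4853, 0.1959, 0.0107]
tool_rot: [3.139, 0.002, -0.061]
contact_force: [1.0, 0.7, -0.2]
opening: 0.0423
time: 8.8
tool_pos: [0.4196, 0.1791, 0.2018]
tool_rot: [3.138, 0.005, -0.06]
contact_force: [0.2, 0.3, -0.9]
opening: 0.0421
time: 8.97
tool_pos: [0.4194, 0.1791, 0.2025]
tool_rot: [3.138, 0.004, -0.06]
contact_force: [0.3, 0.7, 0.6]
opening: 0.042
8.97 [0.4194 0.1791 0.2025] [ 3.138  0.004 -0.06 ] F [0.3 0.7 0.6] op 0.042
9.02 [0.4201 0.1792 0.2023] [ 3.138  0.004 -0.06 ] F [ 0.6 -0.2  1. ] op 0.0426
```

View pics/w7.png

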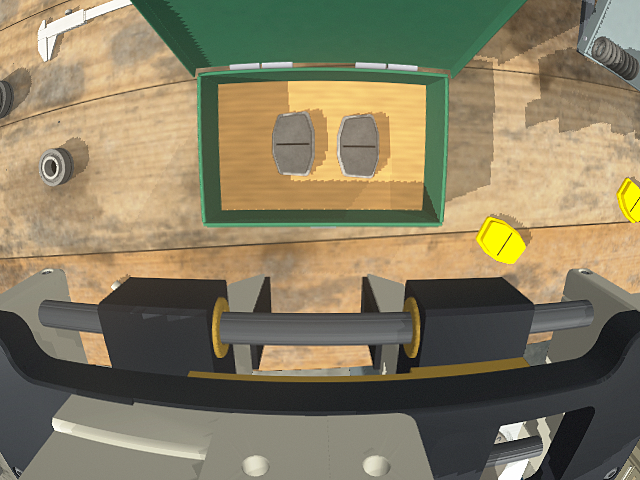

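Both pads lie flat side by side, at (293,144) and (358,147). Next I'll measure them and work out where to view the block.

Run:
```python
from h import *
C=cal("wrist")
c=np.array([.4827,.1674]);y=-.059;R=np.array([[np.cos(y),np.sin(y)],[-np.sin(y),np.cos(y)]])
for p in((293,144),(358,147)): print(p,R@(hit("wrist",*p,.018,C)[:2]-c))
b=hit("top",456,209,.0626);print("block top",b)
l=hit("top",382,208,.027);r=hit("top",482,239,.027);print("lip",l,r,np.linalg.norm(l-r),np.degrees(np.arctan2((l-r)[0]*-1,(l-r)[1])))
go(.44,-.16,.25,np.radians(-18))
```

```text
(293, 144) [0.00201634 0.0277866 ]
(358, 147) [-0.0005678 -0.0316665]
block top [ 0.57693045 -0.299606    0.0626    ]
lip [ 0.58243398 -0.12485038  0.027     ] [ 0.50743142 -0.37524765  0.027     ] 0.26138893272732344 -16.67475831554407
t 9.02 shift [ 40.  337.6 -46.7] turn 14.6 q6 1.87
```

```bash
python3 - <<'E'
from h import *
go(.49,-.275,.25,np.radians(-16.7))
E
python3 -m pendant '[[[10,45,-20],3],[[20,85,-48],6],[[30,125,-48],10],[[40,165,-48],13.3],[[50,205,-48],13.3],[[60,245,-48],13.3],[[70,285,-48],13.3],[[80,325,-48],13.3],[[90,365,-48],13.3],[[95,405,-48],13.3]]' 0.8 15
```

```text
t 9.02 shift [ 96.8 449.4 -46.6] turn 13.3 q6 1.87
time: 9.85
tool_pos: [0.4909, -0.2231, 0.2508]
tool_rot: [3.137, 0.003, -0.292]
contact_force: [2.2, 0.7, 0.2]
opening: 0.0735
```

```bash
python3 - <<'E'
from h import *
go(.49,-.275,.25,np.radians(-16.7))
E
python3 -m pendant '[[[8,25,0],0],[[14,50,0],0],[[14,50,0],0],[[14,50,0],0],[[14,50,0],0]]'
python3 - <<'E'
from h import *
pose();C=cal("wrist")
im=robot.read_camera("wrist")[:,:,::-1];cv2.imwrite("pics/w8.png",im);pose()
print([(np.round(np.array(x["xy"])*[640,480]).tolist(),round(x["p"],2)) for x in robot.find_in("wrist","lining_block")[:4]])
E
```

```text
t 9.85 shift [14.1 50.   0.9] turn -0.0 q6 1.3
time: 10.27
tool_pos: [0.4902, -0.2747, 0.2504]
tool_rot: [3.138, 0.004, -0.292]
contact_force: [-0.5, 0.1, -0.4]
opening: 0.0735
10.27 [ 0.4902 -0.2747  0.2504] [ 3.138  0.004 -0.292] F [-0.5  0.1 -0.4] op 0.0735
10.32 [ 0.4903 -0.2742  0.2507] [ 3.138e+00  3.000e-03 -2.920e-01] F [-0.5  0.4  0.1] op 0.0731
[([313.0, 113.0], 0.91)]
```

View pics/w8.png

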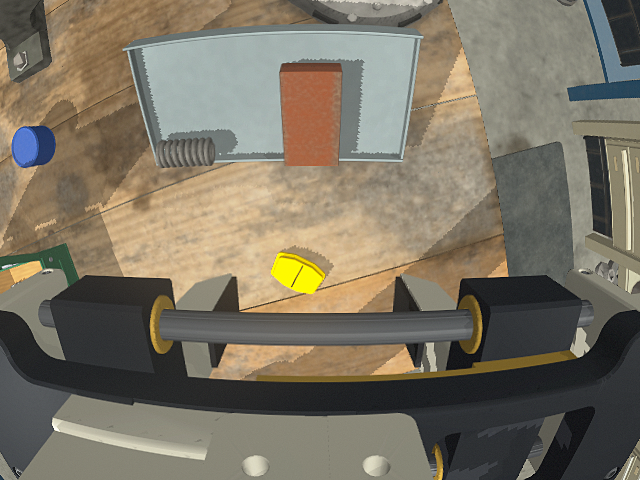

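The block is seen square-on, its top face from about (280,71) to (338,165), with its low end at the lip. The spring at (186,152) is well clear. I'll crop to get the corners.

Run:
```python
import cv2
im=cv2.imread("pics/w8.png")
cv2.imwrite("pics/w8c.png",cv2.resize(im[50:180,250:370],None,fx=4.5,fy=4.5,interpolation=cv2.INTER_CUBIC))
```

```text
(no output)
```

View pics/w8c.png

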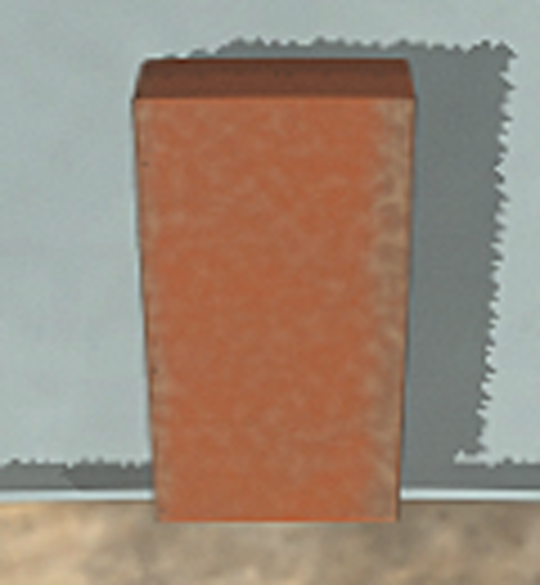

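Run:
```python
from h import *
from scipy.optimize import least_squares
C=cal("wrist")
px=np.array([(134,98),(414,98),(399,521),(157,521)])/4.5+[250,50]
def face(p):
    x,y,z,yaw,*t=p; tilt=t[0] if t else np.pi/6
    # block frame: u up slope, n normal, w across right
    h=np.array([np.cos(yaw),np.sin(yaw),0]);u=h*np.cos(tilt)+[0,0,np.sin(tilt)];n=-h*np.sin(tilt)+np.array([0,0,np.cos(tilt)]);w=np.cross(u,n)
    c=np.array([x,y,z]);return [c+n*.0125+a*u*.05+b*w*.027 for a,b in((1,-1),(1,1),(-1,1),(-1,-1))]
for p0 in([.577,-.3,.052,-.29],[.577,-.3,.052,-.29,.52]):
    r=least_squares(lambda p:(np.array([proj("wrist",q,C) for q in face(p)])-px).ravel(),p0)
    print(np.round(r.x,4),"rms px",np.sqrt(np.mean(r.fun**2)))
x=r.x
p=least_squares(lambda p:(np.array([proj("wrist",q,C) for q in face([p[0],p[1],.0518,p[2]])])-px).ravel(),[.577,-.3,-.29]);print("z fixed",p.x,np.sqrt(np.mean(p.fun**2)))
print("low end top corners",face([*p.x[:2],.0518,p.x[2]])[2:])
```

```text
[ 0.5798 -0.2976  0.0486 -0.2881] rms px 0.21627112799917161
[ 0.5798 -0.2976  0.0466 -0.288   0.5079] rms px 0.15068537669624205
z fixed [ 0.57957291 -0.29756861 -0.28810971] 0.41428877422040955
low end top corners [array([ 0.52439222, -0.30937622,  0.03762532]), array([ 0.5397358 , -0.25760196,  0.03762532])]
```

Run:
```python
from h import *
go(.5797,-.2976,.12,-.288)
```

```text
t 10.37 shift [ 92.9  -3.5 130.6] turn -0.2 q6 1.22
```

```bash
python3 -m pendant '[[[30,-1,0],0],[[60,-3,15],0],[[93,-3.5,45],0],[[93,-3.5,80],0],[[93,-3.5,110],0],[[93,-3.5,130],0],[[93,-3.5,130],0],[[93,-3.5,130],0]]' 0.8 12
python3 - <<'E'
from h import *
cv2.imwrite("pics/w9.png",robot.read_camera("wrist")[:,:,::-1]);pose();go(.5797,-.2976,.0465,-.288)
E
```

```text
time: 11.03
tool_pos: [0.5799, -0.2963, 0.1203]
tool_rot: [3.138, 0.005, -0.29]
contact_force: [0.8, -0.3, 1.8]
opening: 0.0734
11.08 [ 0.5807 -0.2972  0.1221] [ 3.137e+00  1.000e-03 -2.900e-01] F [ 0.5 -0.3  0.1] op 0.0735
t 11.08 shift [-0.8  0.4 75.6] turn -0.1 q6 1.27
```

View pics/w9.png

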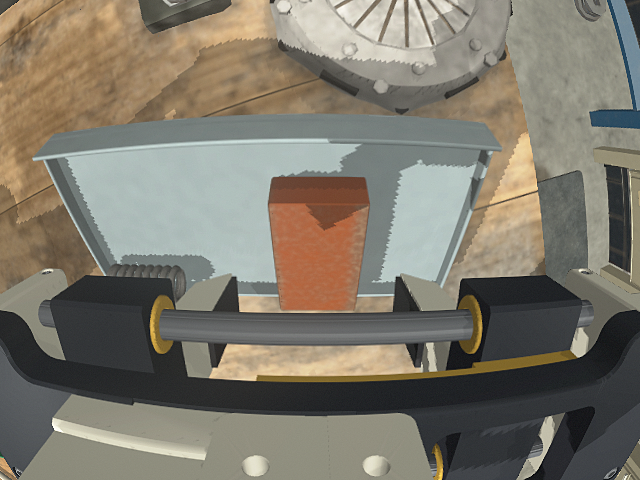

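The block is centred between the fingers at (318,245). I'll descend to 46.5 mm and grip.

```bash
python3 -m pendant '[[[-0.8,0.4,25],0],[[-0.8,0.4,50],0],[[-0.8,0.4,68],0],[[-0.8,0.4,75],0],[[-0.8,0.4,75],0],[[-0.8,0.4,75],0]]' 0.8 12
python3 -m pendant '[[[0,0,0],0],[[0,0,0],0],[[0,0,0],0],[[0,0,0],0],[[0,0,0],0],[[0,0,0],0]]' 0.4 12
```

```text
time: 11.58
tool_pos: [0.5808, -0.2981, 0.0492]
tool_rot: [3.136, -0.002, -0.29]
contact_force: [0.9, 0.3, 0.5]
opening: 0.0736
time: 12.08
tool_pos: [0.5813, -0.2985, 0.0504]
tool_rot: [3.136, -0.003, -0.29]
contact_force: [-1.6, 1.0, 5.6]
opening: 0.0538
```

```bash
python3 -m pendant '[[[0,0,-4],0],[[0,0,-12],0],[[0,0,-30],0],[[0,0,-60],0],[[0,0,-95],0],[[0,0,-130],0],[[0,0,-165],0],[[0,0,-165],0],[[0,0,-165],0]]'
python3 - <<'E'
from h import *
cv2.imwrite("pics/w10.png",robot.read_camera("wrist")[:,:,::-1]);pose();go(.40,.165,.25,-.059)
E
```

```text
time: 12.83
tool_pos: [0.5819, -0.2979, 0.2186]
tool_rot: [3.134, -0.009, -0.29]
contact_force: [0.0, 0.0, -1.1]
opening: 0.0542
12.88 [ 0.581  -0.2973  0.2161] [ 3.136 -0.004 -0.29 ] F [ 1.2  0.2 -1. ] op 0.0542
t 12.88 shift [-305.4 -391.2  -37.6] turn -13.2 q6 1.27
```

View pics/w10.png

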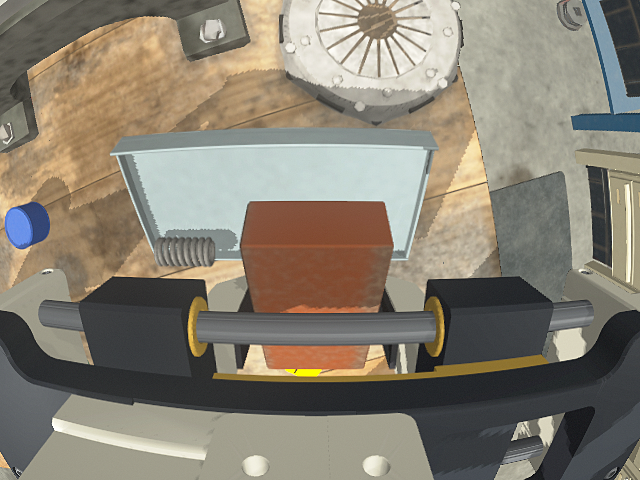

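The block is held between the fingers at (317,285), still sloped 30°. I'll level it first by pressing it down on a free patch of bench near (0.50, −0.05), which leaves the pads undisturbed.

Run:
```python
from h import *
go(.50,-.05,.12,-.059)
```

```text
t 12.88 shift [-148.7 -214.5   94.2] turn -13.2 q6 1.27
```

```bash
python3 -m pendant '[[[-10,-20,0],-2],[[-33,-50,0],-5],[[-56,-82,0],-9],[[-80,-115,0],-13.2],[[-103,-148,10],-13.2],[[-126,-182,40],-13.2],[[-149,-214.5,65],-13.2],[[-149,-214.5,94],-13.2],[[-149,-214.5,94],-13.2],[[-149,-214.5,94],-13.2]]'
python3 - <<'E'
from h import *
cv2.imwrite("pics/w11.png",robot.read_camera("wrist")[:,:,::-1]);cv2.imwrite("pics/s11.png",robot.read_camera("scene")[120:360:,160:480,::-1]);pose();
E
```

```text
time: 13.72
tool_pos: [0.4978, -0.049, 0.1181]
tool_rot: [3.136, 0.003, -0.058]
contact_force: [0.1, -0.7, 0.6]
opening: 0.0541
13.82 [ 0.5007 -0.0508  0.1208] [ 3.134 -0.004 -0.06 ] F [ 0.4 -0.7 -0.3] op 0.0534
```

View pics/w11.png

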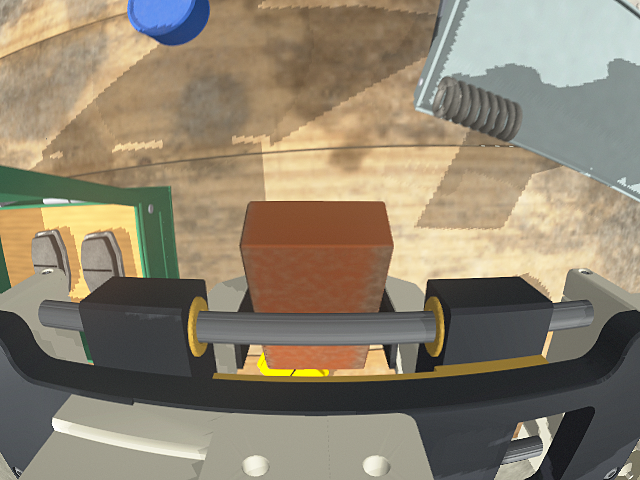

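View pics/s11.png

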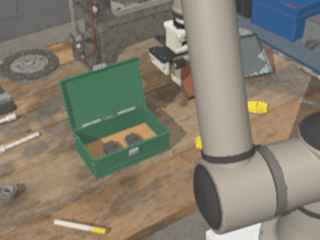

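```bash
python3 -m pendant '[[[0,0,30],0],[[0,0,60],0],[[0,0,78],0],[[0,0,84],0],[[0,0,87],0],[[0,0,90],0],[[0,0,90],0]]'
python3 -m pendant '[[[0,0,2],0],[[0,0,4],0],[[0,0,6],0],[[0,0,6],0]]'
```

```text
time: 14.4
tool_pos: [0.5029, -0.0524, 0.0323]
tool_rot: [3.134, -0.008, -0.06]
contact_force: [-0.3, 0.5, 0.2]
opening: 0.054
time: 14.73
tool_pos: [0.5035, -0.0526, 0.0267]
tool_rot: [3.133, -0.009, -0.06]
contact_force: [2.9, -0.4, 2.8]
opening: 0.0541
```

```bash
python3 -m pendant '[[[0,0,2],0],[[0,0,4],0],[[0,0,6],0],[[0,0,8],0],[[0,0,8],0]]'
python3 -m pendant '[[[0,0,1],0],[[0,0,3],0],[[0,0,4],0],[[0,0,5],0],[[0,0,5],0]]'
```

```text
time: 15.15
tool_pos: [0.5031, -0.0526, 0.018]
tool_rot: [3.133, -0.008, -0.06]
contact_force: [1.3, 0.3, 0.0]
opening: 0.0541
time: 15.57
tool_pos: [0.5029, -0.0526, 0.0128]
tool_rot: [3.133, -0.008, -0.06]
contact_force: [1.2, -0.5, 1.3]
opening: 0.0541
```

```bash
python3 -m pendant '[[[0,0,1],0],[[0,0,2],0],[[0,0,3],0],[[0,0,3],0]]'
python3 - <<'E'
from h import *
cv2.imwrite("pics/w12.png",robot.read_camera("wrist")[:,:,::-1]);pose()
E
```

```text
time: 15.9
tool_pos: [0.5028, -0.0526, 0.0096]
tool_rot: [3.134, -0.007, -0.06]
contact_force: [1.5, -0.6, 0.8]
opening: 0.0539
15.95 [ 0.5027 -0.0525  0.0096] [ 3.134 -0.007 -0.06 ] F [ 0.6 -0.4  0.2] op 0.0538
```

View pics/w12.png

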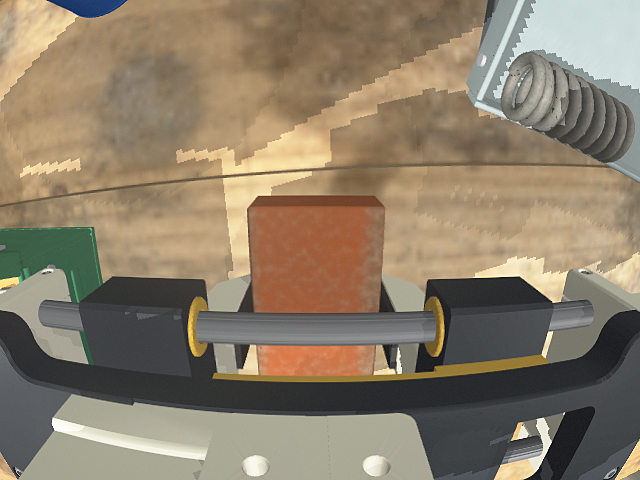

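The block has pivoted nearly flat; its far end-face is now a thin band at row 200. I'll press on until the force rises.

```bash
python3 -m pendant '[[[0,0,1],0],[[0,0,2],0],[[0,0,2],0]]'
python3 -m pendant '[[[0,0,1],0],[[0,0,2],0],[[0,0,2],0]]'
python3 - <<'E'
from h import *
C=cal("wrist");im=robot.read_camera("wrist")[:,:,::-1];cv2.imwrite("pics/w13.png",im);pose()
cv2.imwrite("pics/w13c.png",cv2.resize(im[180:300,220:420],None,fx=4,fy=4,interpolation=cv2.INTER_CUBIC))
E
```

```text
time: 16.2
tool_pos: [0.5029, -0.0526, 0.0077]
tool_rot: [3.133, -0.007, -0.06]
contact_force: [0.4, 0.3, 2.4]
opening: 0.0541
time: 16.45
tool_pos: [0.5031, -0.0527, 0.0067]
tool_rot: [3.133, -0.008, -0.06]
contact_force: [-2.0, 1.0, 12.9]
opening: 0.0537
16.5 [ 0.5031 -0.0527  0.0067] [ 3.133 -0.008 -0.06 ] F [-2.   0.7 10.9] op 0.054
```

View pics/w13c.png

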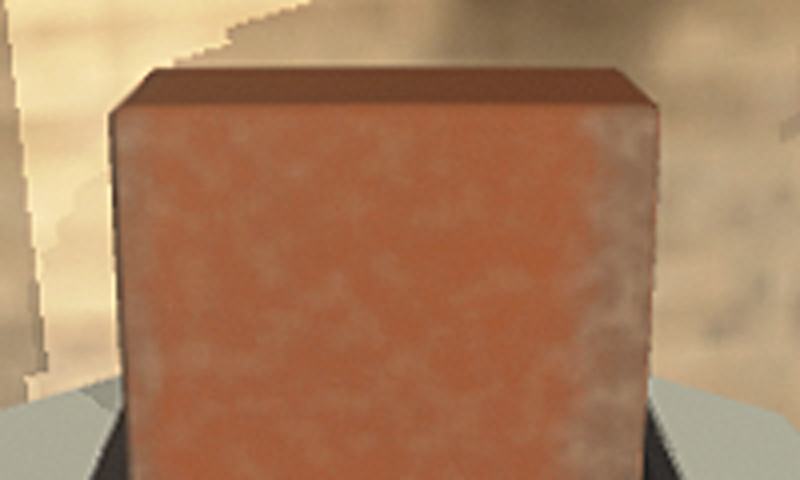

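```bash
python3 - <<'E'
from h import *
C=cal("wrist")
a=hit("wrist",220+113/4,180+110/4,.025,C);b=hit("wrist",220+657/4,180+105/4,.025,C);s=robot.observe()
print("far edge",a,b,np.linalg.norm(a-b)); y=s["tool_rot"][2];d=((a+b)/2-s["tool_pos"])[:2];print("far edge in tool",d@[np.cos(y),np.sin(y)],d@[-np.sin(y),np.cos(y)])
y=-.059;c=np.array([.4827,.1674]);R=np.array([[np.cos(y),-np.sin(y)],[np.sin(y),np.cos(y)]])
print("target",c+R@[0,-.0025])
E
python3 -m pendant '[[[0,0,-3],0],[[0,0,-15],0],[[0,0,-40],0],[[0,0,-75],0],[[0,0,-115],0],[[0,0,-150],0],[[0,0,-150],0],[[0,0,-150],0]]'
python3 - <<'E'
from h import *
pose();go(.4825,.165,.16,-.059)
E
```

```text
far edge [ 0.54946592 -0.02926088  0.025     ] [ 0.54669077 -0.08192498  0.025     ] 0.05273716543522645
far edge in tool 0.045043979078323935 -0.00018833325023627452
target [0.48255259 0.16490435]
time: 17.17
tool_pos: [0.5026, -0.0515, 0.1582]
tool_rot: [3.133, -0.012, -0.06]
contact_force: [-1.3, 0.1, -0.4]
opening: 0.0542
17.17 [ 0.5026 -0.0515  0.1582] [ 3.133 -0.012 -0.06 ] F [-1.3  0.1 -0.4] op 0.0542
t 17.17 shift [ -33.  -214.9   -4.1] turn -0.1 q6 1.38
```

Flat on the bench: the underside is 6.7 mm below the TCP, and the block's centre is 5 mm behind it. So I'll place with the TCP at box x = +4 mm.

```bash
python3 - <<'E'
from h import *
go(.4865,.1647,.08,-.059)
E
python3 -m pendant '[[[-3,-35,-5],0],[[-8,-72,-10],0],[[-14,-110,-10],0],[[-20,-145,-10],0],[[-25,-180,-10],0],[[-29,-215,0],0],[[-29,-215,25],0],[[-29,-215,55],0],[[-29,-215,76],0],[[-29,-215,76],0]]' 
python3 -m pendant '[[[0,0,0],0],[[0,0,0],0]]'
python3 - <<'E'
from h import *
cv2.imwrite("pics/w14.png",robot.read_camera("wrist")[:,:,::-1]);pose();go(.4865,.1647,.028,-.059)
E
```

```text
t 17.17 shift [ -30.  -215.5   75.9] turn -0.1 q6 1.38
time: 18.0
tool_pos: [0.4828, 0.1636, 0.074]
tool_rot: [3.129, 0.0, -0.059]
contact_force: [-1.7, 0.1, -1.7]
opening: 0.054
time: 18.17
tool_pos: [0.4817, 0.1632, 0.0732]
tool_rot: [3.129, 0.004, -0.06]
contact_force: [-0.4, 0.3, -0.5]
opening: 0.0544
18.22 [0.4826 0.1633 0.0741] [ 3.129e+00  1.000e-03 -6.000e-02] F [ 0.3  0.5 -0.6] op 0.0541
t 18.22 shift [ 3.9 -2.2 46. ] turn -0.0 q6 1.82
```

View pics/w14.png

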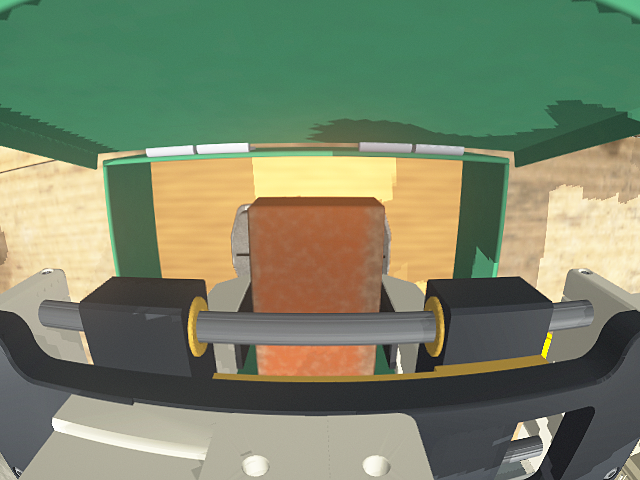

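The block is level over both pads; their outer edges show at (235,240) and (388,235). I'll lower it.

```bash
python3 -m pendant '[[[2,-1,12],0],[[3.9,-2.5,24],0],[[3.9,-2.5,34],0],[[3.9,-2.5,41],0],[[3.9,-2.5,45],0],[[3.9,-2.5,46],0],[[3.9,-2.5,46],0]]' 
python3 -m pendant '[[[0,0,1],0],[[0,0,2],0],[[0,0,2],0]]'
```

```text
time: 18.8
tool_pos: [0.4865, 0.165, 0.0279]
tool_rot: [3.129, 0.001, -0.06]
contact_force: [0.3, 0.0, -1.0]
opening: 0.054
time: 19.05
tool_pos: [0.4867, 0.165, 0.0261]
tool_rot: [3.129, 0.001, -0.06]
contact_force: [-0.4, -0.2, -2.0]
opening: 0.0536
```

```bash
python3 -m pendant '[[[0,0,1],0],[[0,0,2],0],[[0,0,2],0]]'
```

```text
time: 19.3
tool_pos: [0.4868, 0.165, 0.0246]
tool_rot: [3.129, 0.0, -0.06]
contact_force: [-1.1, -1.4, 4.8]
opening: 0.0541
```

```bash
python3 -m pendant '[[[0,0,1],0],[[0,0,1],0]]'
```

```text
time: 19.47
tool_pos: [0.4869, 0.165, 0.0245]
tool_rot: [3.13, -0.0, -0.06]
contact_force: [-3.9, -1.1, 9.6]
opening: 0.054
```

Contact came at TCP z = 24.5 mm, as predicted. I'll release and lift.

```bash
python3 -m pendant '[[[0,0,0],0],[[0,0,0],0],[[0,0,0],0],[[0,0,0],0]]' 0.74
python3 -m pendant '[[[0,0,-3],0],[[0,0,-10],0],[[0,0,-30],0],[[0,0,-65],0],[[0,0,-105],0],[[0,0,-145],0],[[-30,0,-180],0],[[-60,0,-190],0],[[-70,0,-190],0],[[-70,0,-190],0]]'
python3 -m pendant '[[[0,0,0],0],[[0,0,0],0]]'
python3 - <<'E'
from h import *
cv2.imwrite("pics/w15.png",robot.read_camera("wrist")[:,:,::-1]);pose()
cv2.imwrite("pics/s15.png",cv2.resize(robot.read_camera("scene")[150:320:,180:400,::-1],None,fx=3,fy=3,interpolation=cv2.INTER_CUBIC))
E
```

```text
time: 19.8
tool_pos: [0.4869, 0.165, 0.0244]
tool_rot: [3.13, -0.0, -0.06]
contact_force: [-0.6, -0.6, -0.2]
opening: 0.0677
time: 20.63
tool_pos: [0.4153, 0.1717, 0.2158]
tool_rot: [3.13, -0.002, -0.058]
contact_force: [0.2, -1.0, -1.0]
opening: 0.0678
time: 20.8
tool_pos: [0.4157, 0.1717, 0.2154]
tool_rot: [3.13, -0.002, -0.058]
contact_force: [-0.1, -0.8, 0.2]
opening: 0.0677
20.85 [0.4159 0.1716 0.2152] [ 3.13e+00 -1.00e-03 -5.90e-02] F [-1.1 -0.5 -0.2] op 0.0681
```

View pics/w15.png

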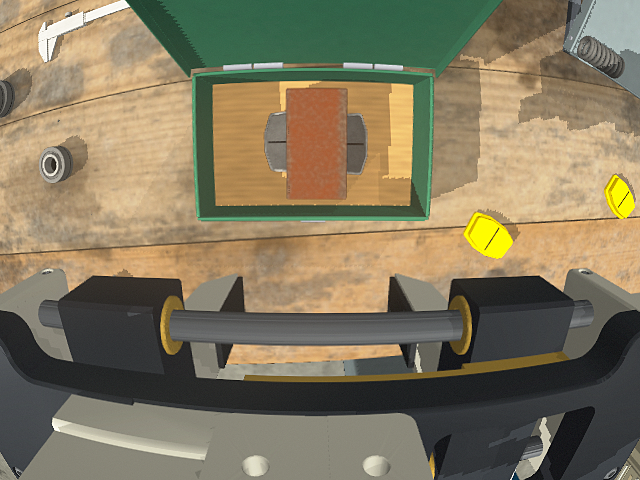

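View pics/s15.png

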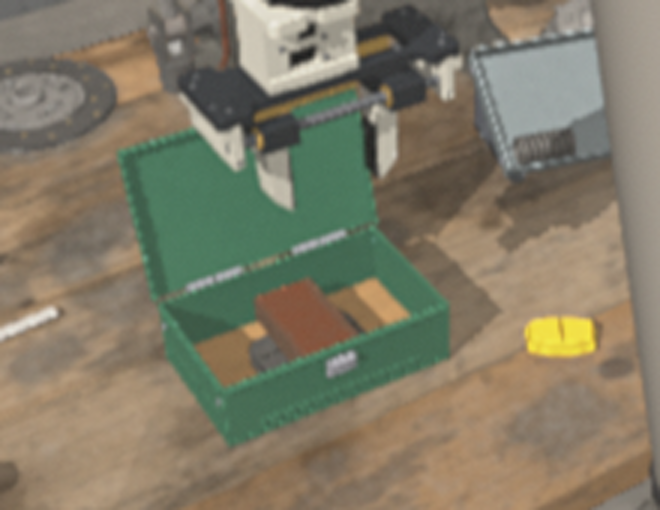

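Both pads are flat, and the block lies across them at (317,143), overlapping each by about 10 mm. Next is the lid, starting with its present angle and a pulling path.

Run:
```python
from h import *
from scipy.optimize import least_squares
y=-.059;c=np.array([.4827,.1674,.005]);R=Ro.from_euler("z",y).as_matrix()
E=lambda th,s:c+R@np.array([.068-.134*np.cos(th),s*.106,.056+.134*np.sin(th)])
for n,pts in dict(top=[(210.5,193.8),(308.8,200)],scene=[(220,200.7)]).items():
    f=lambda p:np.concatenate([proj(n,E(p[0],s))-q for s,q in zip((1,-1),pts)])
    r=least_squares(f,[1.8]);print(n,r.x,r.fun)
s=robot.observe();p=R.T@(s["tool_pos"]-c);print("tcp in box",p,"hinge world",c+R@[.068,0,.056])
```

```text
top [1.78654604] [-0.85374692 -0.46228003  0.16026668  0.35423582]
scene [1.78475835] [-0.29515382  0.36307725]
tcp in box [-0.06694101  0.00024483  0.21002672] hinge world [0.55058168 0.16339033 0.061     ]
```

The top and scene views agree on a lid angle of 1.786 rad, which puts its edge at box (97, ·, 187) mm. I'll close the fingers, go over the edge, and come down behind it.

```bash
python3 -m pendant '[[[0,0,-25],0],[[20,0,-50],0],[[50,0,-50],0],[[80,0,-50],0],[[110,0,-50],0],[[140,0,-50],0],[[170,0,-50],0],[[195,0,-50],0],[[195,0,-50],0],[[195,0,-50],0]]' 0 20
python3 - <<'E'
from h import *
cv2.imwrite("pics/w16.png",robot.read_camera("wrist")[:,:,::-1]);cv2.imwrite("pics/s16.png",cv2.resize(robot.read_camera("scene")[100:320:,180:400,::-1],None,fx=2.6,fy=2.6,interpolation=cv2.INTER_CUBIC));pose()
y=-.059;c=np.array([.4827,.1674,.005]);R=Ro.from_euler("z",y).as_matrix()
s=robot.observe();print("tcp in box",R.T@(s["tool_pos"]-c))
E
```

```text
time: 21.73
tool_pos: [0.6114, 0.1601, 0.2627]
tool_rot: [3.129, 0.003, -0.06]
contact_force: [-1.3, 0.0, 0.2]
opening: 0.0059
21.83 [0.6101 0.1606 0.2642] [ 3.129e+00  1.000e-03 -5.900e-02] F [0.2 0.2 0.3] op 0.0012
tcp in box [0.12756153 0.00077155 0.25916579]
```

View pics/w16.png

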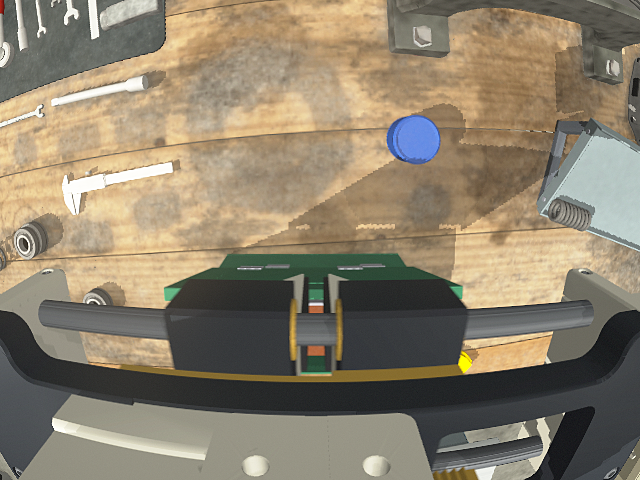

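View pics/s16.png

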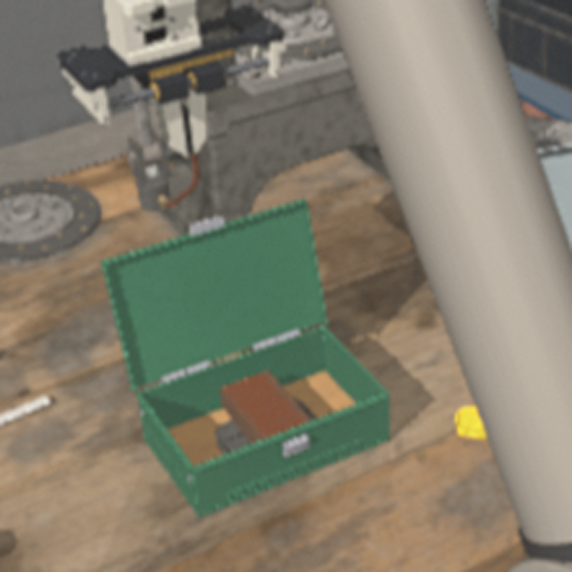

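The fingers are shut and behind the lid edge, with the tin at (413,138) far off. I'll lower, then pull towards the robot.

```bash
python3 -m pendant '[[[0,0,35],0],[[0,0,70],0],[[0,0,100],0],[[0,0,114],0],[[0,0,114],0],[[0,0,114],0]]'
python3 -m pendant '[[[-6,0,0],0],[[-12,0,0],0],[[-18,0,0],0],[[-24,0,0],0],[[-30,0,0],0],[[-36,0,0],0],[[-42,0,0],0],[[-48,0,0],0],[[-54,0,0],0],[[-60,0,0],0]]'
python3 - <<'E'
from h import *
pose()
y=-.059;c=np.array([.4827,.1674,.005]);R=Ro.from_euler("z",y).as_matrix()
s=robot.observe();print("tcp in box",R.T@(s["tool_pos"]-c))
E
```

```text
time: 22.33
tool_pos: [0.6092, 0.1595, 0.1505]
tool_rot: [3.129, 0.002, -0.059]
contact_force: [0.6, 0.7, 1.2]
opening: 0.0008
time: 23.17
tool_pos: [0.5487, 0.163, 0.1505]
tool_rot: [3.129, 0.002, -0.059]
contact_force: [1.1, 0.5, -0.6]
opening: 0.0002
23.17 [0.5487 0.163  0.1505] [ 3.129e+00  2.000e-03 -5.900e-02] F [ 1.1  0.5 -0.6] op 0.0002
tcp in box [ 0.06610334 -0.00048295  0.1454642 ]
```

The lid is past upright with a pull of about 1 N. I'll follow its arc down.

```bash
python3 -m pendant '[[[-10,0,2],0],[[-19,0,4],0],[[-29,0,9],0],[[-40,0,15],0],[[-49,0,23],0],[[-57,0,31],0],[[-62,0,38],0],[[-66,0,44],0],[[-66,0,44],0]]'
python3 - <<'E'
from h import *
pose()
y=-.059;c=np.array([.4827,.1674,.005]);R=Ro.from_euler("z",y).as_matrix()
s=robot.observe();print("tcp in box",R.T@(s["tool_pos"]-c))
cv2.imwrite("pics/s17.png",cv2.resize(robot.read_camera("scene")[100:320:,180:400,::-1],None,fx=2.6,fy=2.6,interpolation=cv2.INTER_CUBIC))
E
```

```text
time: 23.92
tool_pos: [0.481, 0.1662, 0.1054]
tool_rot: [3.129, 0.005, -0.058]
contact_force: [-0.6, 0.2, -0.2]
opening: 0.0001
23.92 [0.481  0.1662 0.1054] [ 3.129  0.005 -0.058] F [-0.6  0.2 -0.2] op 0.0001
tcp in box [-0.00163393 -0.00127653  0.10036007]
```

View pics/s17.png

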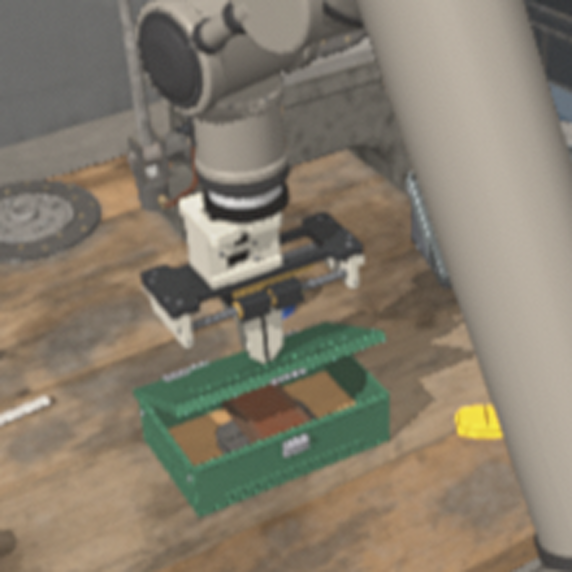

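The fingertips rest on the lid, which is now about 28° open. I'll keep pushing down.

```bash
python3 -m pendant '[[[-4,0,7],0],[[-7,0,14],0],[[-10,0,22],0],[[-13,0,29],0],[[-16,0,35],0],[[-18,0,39],0],[[-20,0,41],0],[[-20,0,42],0],[[-20,0,42],0]]'
python3 - <<'E'
from h import *
pose()
y=-.059;c=np.array([.4827,.1674,.005]);R=Ro.from_euler("z",y).as_matrix()
s=robot.observe();print("tcp in box",R.T@(s["tool_pos"]-c))
E
```

```text
time: 24.72
tool_pos: [0.4617, 0.1669, 0.064]
tool_rot: [3.129, 0.004, -0.058]
contact_force: [-0.1, 0.3, 0.3]
opening: 0.0003
24.72 [0.4617 0.1669 0.064 ] [ 3.129  0.004 -0.058] F [-0.1  0.3  0.3] op 0.0003
tcp in box [-0.02091045 -0.00171265  0.05899035]
```

```bash
python3 -m pendant '[[[0,0,1],0],[[0,0,2],0],[[0,0,2],0]]'
python3 -m pendant '[[[0,0,1],0],[[0,0,1.5],0],[[0,0,1.5],0]]'
```

```text
time: 24.97
tool_pos: [0.4621, 0.1669, 0.0632]
tool_rot: [3.129, 0.003, -0.058]
contact_force: [-2.4, 0.6, 9.8]
opening: 0.0009
time: 25.22
tool_pos: [0.4622, 0.167, 0.0631]
tool_rot: [3.129, 0.002, -0.058]
contact_force: [-5.0, 0.3, 12.6]
opening: 0.0007
```

There is a hard stop at 63.1 mm, and a shut lid's top is at 63 mm. I'll lift away and look.

```bash
python3 -m pendant '[[[0,0,-10],0],[[0,0,-40],0],[[0,0,-80],0],[[-20,0,-120],0],[[-50,0,-140],0],[[-70,0,-140],0],[[-70,0,-140],0],[[-70,0,-140],0]]'
python3 - <<'E'
from h import *
pose()
C=cal("wrist");im=robot.read_camera("wrist")[:,:,::-1];cv2.imwrite("pics/w18.png",im)
cv2.imwrite("pics/s18.png",cv2.resize(robot.read_camera("scene")[180:320:,200:360,::-1],None,fx=4,fy=4,interpolation=cv2.INTER_CUBIC))
cv2.imwrite("pics/t18.png",robot.read_camera("top")[:,:,::-1])
y=-.059;c=np.array([.4827,.1674,.005]);R=Ro.from_euler("z",y).as_matrix()
for th in(0,.06,.12):
  for s in(1,-1): print(th,s,[np.round(proj(n,c+R@np.array([.068-.134*np.cos(th),s*.106,.057+.134*np.sin(th)]),C if n=="wrist" else None),1).tolist() for n in("wrist","scene")])
E
```

```text
time: 25.88
tool_pos: [0.3924, 0.1729, 0.204]
tool_rot: [3.13, 0.0, -0.057]
contact_force: [1.0, 0.5, -0.2]
opening: 0.0005
25.88 [0.3924 0.1729 0.204 ] [ 3.13   0.    -0.057] F [ 1.   0.5 -0.2] op 0.0005
0 1 [[188.3, 197.3], [253.5, 280.3]]
0 -1 [[438.3, 197.1], [331.5, 250.0]]
0.06 1 [[185.2, 198.6], [253.1, 277.7]]
0.06 -1 [[441.5, 198.3], [331.4, 247.4]]
0.12 1 [[182.0, 199.4], [252.7, 274.9]]
0.12 -1 [[444.8, 199.1], [331.2, 244.7]]
```

View pics/w18.png

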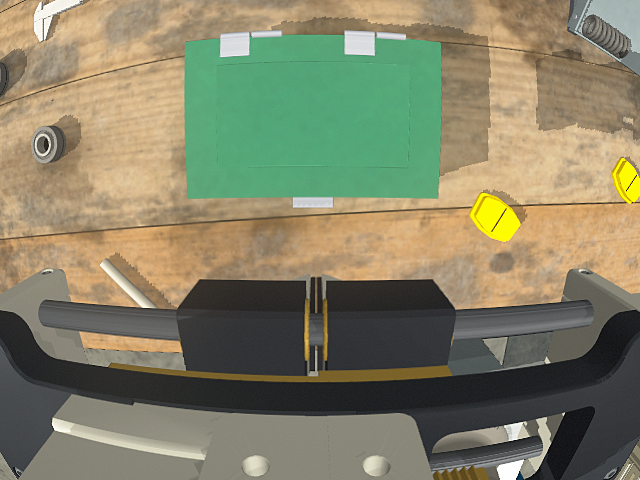

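View pics/s18.png

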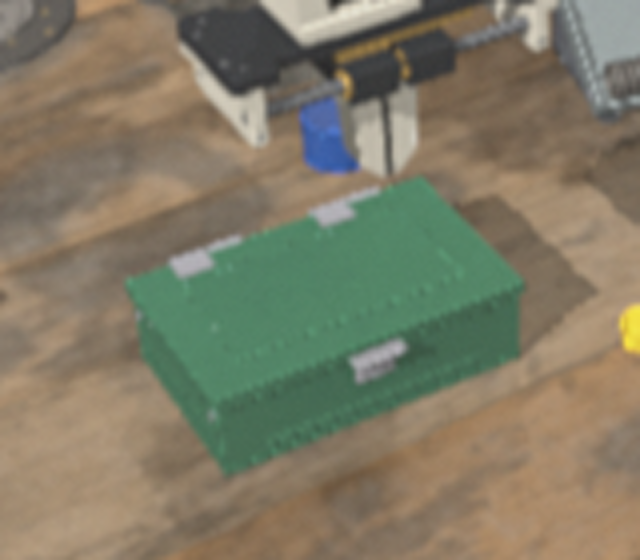

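View pics/t18.png

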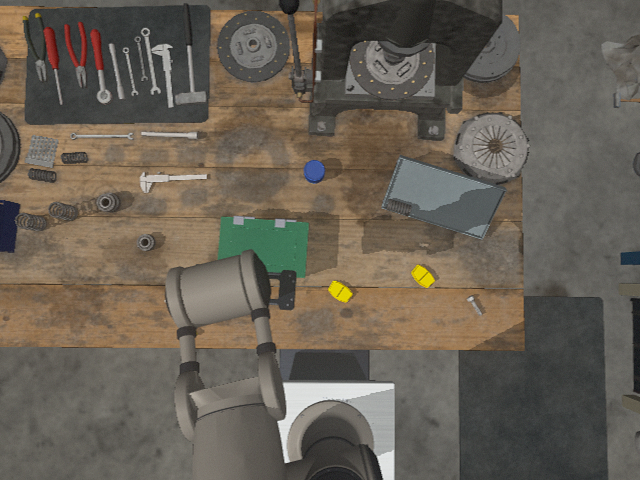

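The lid is shut. Its front corners are at (187,198) and (440,198) in the wrist view and (255,281) and (331,252) in the scene view. Those fit 0 rad rather than 0.06, and the bystanders are where they were. I'll hand in.

Run:
```python
from cell import robot
print(robot.hand_in()); print(robot.observe()["time"])
```

```text
the job is handed in; nothing more can be done
None
the job is handed in; nothing more can be done
```

The brake set is packed and the lid is closed. I handed the job in at about 26 s of the 69 s allowed; no verdict was reported.

- **Loose pad:** I took the dark pad from the bench, not the yellow look-alikes. It lies flat on the box floor beside the packed pad, about 60 mm centre to centre, and it touched down at under 4 N.
- **Lining block:** I lifted it off the tray and pressed it level on a free patch of bench, because the tool can't tilt. I then lowered it onto both pads. Contact came at the predicted height (TCP at 24.5 mm), and the picture before closing showed it flat and overlapping each pad by roughly 10 mm.
- **Lid:** It closed against a hard stop at 63.1 mm, against 63 mm for fully shut. The scene view matched a closed lid. The wrist view read between 0 and about 0.03 rad, within the 0.06 limit.
- **Everything else:** The last top view showed the bystanders and yellow look-alikes where they started.

No check failed, but two could not be exact. The contents can't be seen with the lid shut, so the block's final contact with both pads rests on the picture from before closing. The block's height fitted from the camera while it was on the tray was about 3 mm below the nominal value, so I relied on the height measured when pressing it on the bench.

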